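# Shut the sprung battery hatch of an air pump and start it

### The job

The air pump has fresh cells. With a fingertip on the thumb pad press its battery hatch down hard against the cells' springs and, keeping it pressed down, push it along under the leaf spring until it is fully home against the stop; then press the start button right down and let it come up. Do not pick up or lift the hatch or anything else, and leave the other things where they are.

Things in the scene. Friction and masses are not known exactly. Their poses are not given: they have to be found in the camera images.
- pump: Air pump, a grey box 270 x 130 x 100 mm that stands firm. Origin on the table under the hatch's home place, box from 105 mm behind to 165 mm ahead of it; x is the way the hatch slides shut, z up. Four D cells stand in the bay on springs. Cheeks along both sides, 105 mm apart and 10 mm above the hatch's seat, have inward lips 87 mm apart, notched for the hatch's tabs.
- hatch: Battery hatch, loose grey plate 112 mm long (x), 86 wide, 4 thick, 90 g, two tabs each side (102 mm over them). Axes match the pump's. Origin under it, 58 mm behind its thin nose. Starts on the cells 7 mm above its seat, 21 to 27 mm short of home. Home: origin straight over the pump's, seat 92 mm above the table, nose on the end stop; let go there its rear rises 2 mm, held by the lips.
- pad (a point): Thumb pad, on the hatch's top and centre line 8 mm ahead of its origin: press here (elsewhere it tips). Springs give 1.7 N per mm, about 12 N by its middle, 15 N here, to seat it; it slides only within 2 mm of the seat, else its tabs strike the lips. A thumb ledge 5 mm high, 6 thick, 50 wide has its rear face 15 mm ahead of this point; a finger pressing on the pad pushes the hatch along by it.
- pad_home (a point): Fixed point of the pump where the thumb pad lies when the hatch is fully home and pressed on its seat: 96 mm above the table, 8 mm ahead of the pump's origin. There the ledge ends 10 mm short of the leaf spring's lip.
- leaf (a joint): Bending of the leaf spring, rad: 0 at rest, about 0.04 with the hatch's nose under it, pressed or let go. It takes about 3 to 7 N to lift and drags on the hatch.
- leaf_lip (a point): Middle of the upturned free end of the leaf spring, a steel tongue 40 mm wide clamped beyond the bay's far (+x) end and pointing back towards the hatch, whose nose must go under it. At rest this end is 39 mm ahead of the pump's origin, 10 mm above the hatch's seat.
- start (a joint): Start button travel, m: 0 up, 0.005 fully down. Springs back. About 5 N for full travel.
- start_top (a point): Middle of the top of the start button, a round grey push button 24 mm across in a black collar on the pump's deck beyond the leaf spring, 138 mm ahead of the pump's origin and 34 mm to its right (-y), 108 mm above the table; pressed straight down. The round black cap to its left is the air intake, not a button.
- spent_a: Used D cell standing upright, 33 mm across, 61 mm tall, beside the pump. Origin on the table near its middle. To be left where it stands.
- spent_b: Second used D cell, like the first, beside the pump. Origin on the table near its middle. To be left where it stands.
- screwdriver: Screwdriver lying beside the pump, 190 mm long. Origin on the table near its middle. To be left where it stands.
- bottle_a: Clear bottle, 88 mm across, 300 mm tall. Origin on the table near its middle. To be left where it stands.
- bottle_b: Second clear bottle, like the first. Origin on the table near its middle. To be left where it stands.
- jar: Closed glass jar, 86 mm across, 110 mm tall. Origin on the table near its middle. To be left where it stands.
- beaker: Open glass beaker, 76 mm across, 85 mm tall. Origin on the table near its middle. To be left where it stands.
- brush: Cleaning brush lying on the table, 180 mm long. Origin on the table near its middle. To be left where it stands.
Not all that is in view belongs to the job. Of the things like the hatch, leave any that is brown, green or yellow; of the rest the larger one is meant.

How it is judged (in metres and radians):
On the way, in this order (a step that is already met when the one before it is completed fails the run):
1. the hatch is flat under the leaf spring and fully home (x of hatch in the frame of pump above -0.003 m and z of hatch in the frame of pump between 0.089 and 0.0955 m and angle between hatch's own z axis and vertical below 0.05 rad and value of joint leaf above 0.025 rad), for 0.2 s.
2. the start button is pressed right down (value of joint start above 0.004 m), for 0.1 s.
At the end, for the whole second after the job is handed in: The hatch is within 3 mm of its stop, lies flat (within 0.05 rad) and no more than 3.5 mm above its seat, held there with the leaf spring riding on it (leaf above 0.025 rad) and at rest; the start button is up again (all of step 1 and value of joint start below 0.001 m and linear speed of hatch below 0.01 m/s); the robot touches nothing.
It fails at once if the hatch was lifted out: raised more than 14 mm above its seat (z of hatch in the frame of pump above 0.106 m).
It fails at once if the hatch was tipped more than 0.25 rad (angle between hatch's own z axis and vertical above 0.25 rad).
It fails at once if a bystander was moved more than 20 mm (distance of any of spent_a, spent_b, screwdriver, bottle_a, bottle_b, jar, beaker, brush from where it was at the start of the episode above 0.02 m).
It also fails if it takes over 40 s, if anything falls off the work surface, if the arm or the gripper's body presses on something with over 40 N, if the wrist force passes 120 N, or if a joint passes its speed limit or range.

### The arm

A 6-joint arm with a two-finger parallel gripper is mounted at the origin on the work surface. World frame = base frame: x ahead of the robot, y to its left, z up, the work surface at z = 0. Lengths are in mm, angles in rad, forces in N, time in s.
With the tool pointing down it reaches from about 350 to 875 mm from the base axis. Payload 4.2 kg.
Tool frame: the origin (TCP) lies at the very end of the fingers, on their centre line; the grasp point (between the pads) lies 19 mm behind it; z points along the fingers, y is the line along which they close (so a half turn about z gives the same grasp; the last joint's range is limited). The gripper opens to 85 mm and grips with 20 to 120 N. Pads are 22 mm wide; open, the fingers measure 114 mm over their backs; the gripper's body (76 mm by 85 mm) begins 54 mm behind the grasp point. The pads swing forward as they close: fully open they stand 13 mm farther back than shut.
Start: joints at [-0.848, 0.385, 0.008, 0, -1.194, -0.259], TCP at [279.605, -558.946, 231.312] pointing down, gripper open.
Joint ranges: [-3.14, 3.14], [-1.21, 2.06], [-1.07, 1.41], [-3.16, 2.05], [-2.99, -0.16], [-3.1, 3.1]. Speed limits (rad/s): [2.79, 2.79, 3.14, 3.14, 3.14, 3.14].

### API

Orientations are given as a unit quaternion [x, y, z, w].
In Python, from bench import arm gives the robot as it stands. The module is installed in compiled form; this text tells all that it offers.
- The arm moves only by the tool drive_tool, never from a script. Its argument "targets" is a list of rows, each a list of 5 numbers: the closure, from -1 (fully open) to 1 (shut), then the shift along the tool's x, y, z in mm, then the turn about the tool's z in degrees. In form: [[grip, tx, ty, tz, roll], ...]. A call has 1 to 12 rows; each row is the pose to reach, as a shift and turn from the pose commanded when the call began, along the tool's axes at that moment; what a row does not reach only later rows make up. A row lasts 1/10 s, in which the tool goes at most 50 mm and 8.59 degrees, less where a joint would pass 70% of its speed; a pose out of reach is approached as far as the arm can. A call with a gripper value outside its range is refused whole. The fingers move at their own pace and stop on an object; the grip force is fixed at half the most. Time passes only in rows, so rows that repeat a pose let the fingers close. It gives the time, the measured TCP pose, the force, the opening and the grip force at its end, in the units of the state.
- arm.read_state(): the state, without advancing time (a new reading comes with each control period).
- arm.get_image(name): name is "scene" or "top" or "wrist"; returns the picture (480x640x3 uint8, blue, green, red); there is no depth.
- arm.camera_params(name): a dict with "fov_y" (degrees; the focal length in pixels is half the picture's height over the tangent of half this angle, whatever the lens; pixels are square), "cx", "cy" (the principal point, pixels), "D" ([k1, k2, p1, p2, k3] as OpenCV has them; the pictures are not rectified), "rvec" (rotation vector, rad) and "tvec" (3), from world to camera coordinates, as OpenCV has them; the wrist camera has in their place "tool_from_camera" (4x4, takes a point from camera to tool coordinates, whose origin is the TCP and whose axes are the flange's). Camera axes: x right, y down, z forward; pixel columns grow to the right and rows downward; lengths in mm; the calibration is good to about 2 mm. A picture is of the moment at which its call begins: read the wrist's pose just before it. camera_params takes no time and is no camera call.
- arm.job_done(): hands the job in; it is judged then, once.
The state is a dict: "clock": time; "joints": joint angles; "joint_vel": joint speeds; "joint_efforts": joint torques, N m; "position": TCP position; "ee_rot": TCP orientation; "contact_force": force on the tool from outside, world axes, zero at the start; "wrist_torque": the same for the moment, N m; "gripper_width": finger opening in mm; "grasp_force": force on a finger pad.
Only numpy, scipy, OpenCV 4.12 (cv2) and the standard library are available. Lean on these libraries where they do the work, as an engineer would, in place of code of your own. Each camera call takes 0.05 s, during which the arm holds its last target. There are 200 camera calls.

## Working session

There is one attempt and no reset: what is moved stays moved. The work goes in short steps, Python scripts to look and compute and a tool call to move; the robot and the scene stay as the last step left them, time stands still between calls to the robot, and variables do not carry over. Pictures are saved under pics/ and viewed, at most 10 in all, crops included, and the job is handed in when it is done.

Besides the shell and the picture viewer there is one more tool, called as name(argument=value, ...), one argument or row to a line, values as JSON. drive_tool: Moves the arm, as the interface text tells. Its arguments: {"type":"object","properties":{"targets":{"type":"array","items":{"type":"array","items":{"type":"number"}}}},"required":["targets"]}

```bash
mkdir -p pics; cat > h.py <<'E'
import numpy as np, cv2
from bench import arm
from scipy.spatial.transform import Rotation as R
def K(p):
    f=240/np.tan(np.radians(p['fov_y'])/2); return np.array([[f,0,p['cx']],[0,f,p['cy']],[0,0,1.]])
def ext(name,st=None):
    p=arm.camera_params(name)
    if name!='wrist':
        Rm=cv2.Rodrigues(np.array(p['rvec'],float))[0]; return p,Rm,np.array(p['tvec'],float).ravel()
    st=st or arm.read_state()
    T=np.eye(4);T[:3,:3]=R.from_quat(st['ee_rot']).as_matrix();T[:3,3]=st['position']
    C=np.linalg.inv(T@np.array(p['tool_from_camera'])); return p,C[:3,:3],C[:3,3]
def ray(e,uv):
    p,Rm,t=e; n=cv2.undistortPoints(np.array(uv,float).reshape(-1,1,2),K(p),np.array(p['D'],float)).reshape(-1,2)
    d=np.c_[n,np.ones(len(n))]@Rm; return -Rm.T@t,d/np.linalg.norm(d,axis=1)[:,None]
def onz(e,uv,z):
    o,d=ray(e,uv); return o+d*((z-o[2])/d[:,2])[:,None]
def proj(e,X):
    p,Rm,t=e; return cv2.projectPoints(np.array(X,float).reshape(-1,1,3),cv2.Rodrigues(Rm)[0],t,K(p),np.array(p['D'],float))[0].reshape(-1,2)
E
python3 - <<'E'
from h import *
s=arm.read_state();print(s)
for n in('scene','top','wrist'):
    cv2.imwrite(f'pics/{n}0.png',arm.get_image(n)); print(n,arm.camera_params(n))
E
```

```text
{'clock': 0.0, 'joints': array([-8.48393320e-01,  3.85584117e-01,  6.60159018e-03, -5.18749935e-04,
       -1.19398373e+00, -2.58593483e-01]), 'joint_vel': array([-0.00117352,  0.00057218, -0.00160168, -0.00011611, -0.00146384,
        0.00050676]), 'joint_efforts': array([ 2.42714596e-03, -3.92289519e+01,  1.88401508e+01,  4.18636590e+00,
       -4.67875347e-03, -2.77917870e-06]), 'position': array([ 279.35116606, -558.43449784,  230.19252624]), 'ee_rot': array([-2.29738429e-01,  9.73251776e-01,  1.07060605e-03, -2.98437754e-04]), 'contact_force': array([-0.21694035,  0.20799247,  0.20305046]), 'wrist_torque': array([ 0.03602982, -0.01258882,  0.02293851]), 'grasp_force': 0.0, 'gripper_width': 85.1404952769377}
scene {'fov_y': 53.25145781946191, 'cx': 323.3968665608465, 'cy': 240.8498392148076, 'D': array([-0.0025244,  0.       ,  0.       ,  0.       ,  0.       ]), 'rvec': array([ 1.69197378,  1.83154955, -0.79920228]), 'tvec': array([  59.68258941, -299.43917269, 1544.47160675])}
top {'fov_y': 53.539204293318875, 'cx': 328.57642063029175, 'cy': 240.24404934334981, 'D': array([-0.03686009,  0.        ,  0.        ,  0.        ,  0.        ]), 'rvec': array([ 2.18419503, -2.20645735,  0.05702399]), 'tvec': array([  30.4067811 ,  532.29693226, 1371.77550217])}
wrist {'fov_y': 71.39053399177169, 'cx': 318.3767836172346, 'cy': 239.74499878276532, 'D': array([-0.05248321,  0.        ,  0.        ,  0.        ,  0.        ]), 'tool_from_camera': array([[ 1.59186469e-04, -9.48555207e-01, -3.16611741e-01,
         8.18363291e+01],
       [ 9.99999951e-01,  2.36262488e-04, -2.05050994e-04,
        -3.99055112e-01],
       [ 2.69305666e-04, -3.16611693e-01,  9.48555198e-01,
        -1.40701338e+02],
       [ 0.00000000e+00,  0.00000000e+00,  0.00000000e+00,
         1.00000000e+00]])}
```

View pics/top0.png

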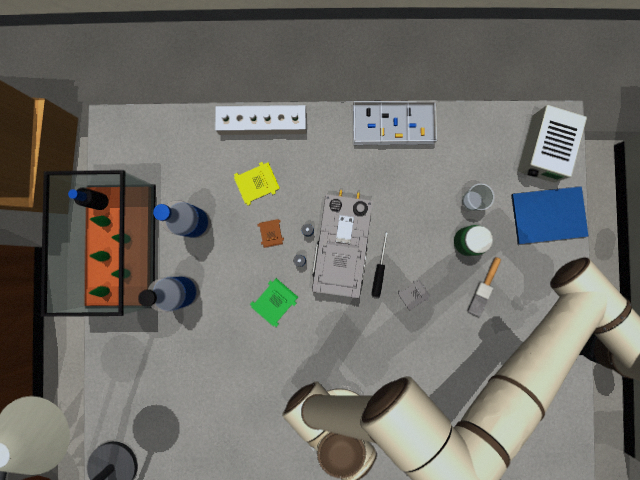

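View pics/scene0.png

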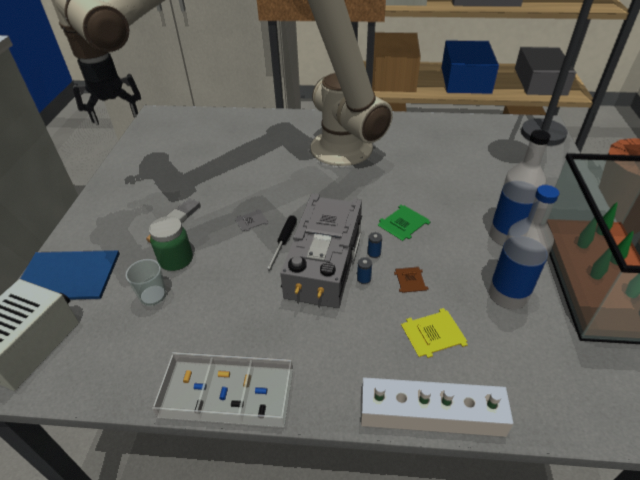

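The top view shows the pump at about (343,245) with its hatch at (340,265). Its buttons are at (335,205) and (360,208), and the decoy plates lie around it. I'll enlarge it.

```bash
python3 - <<'E'
from h import *
im=cv2.imread('pics/top0.png')[180:308,290:400]
cv2.imwrite('pics/c1.png',cv2.resize(im,None,fx=4.6,fy=4.6,interpolation=cv2.INTER_CUBIC))
im=cv2.imread('pics/scene0.png')[190:310,265:385]
cv2.imwrite('pics/c2.png',cv2.resize(im,None,fx=5,fy=5,interpolation=cv2.INTER_CUBIC))
e=ext('top')
for uv in [(345,192),(343,294),(340,265),(360,208),(335,205)]: print(uv,onz(e,[uv],100)[0].round(1))
E
```

```text
(345, 192) [660.3 -21.4 100. ]
(343, 294) [381.5 -12.6 100. ]
(340, 265) [460.3  -5.4 100. ]
(360, 208) [615.7 -62.  100. ]
(335, 205) [624.7   6.5 100. ]
```

View pics/c1.png

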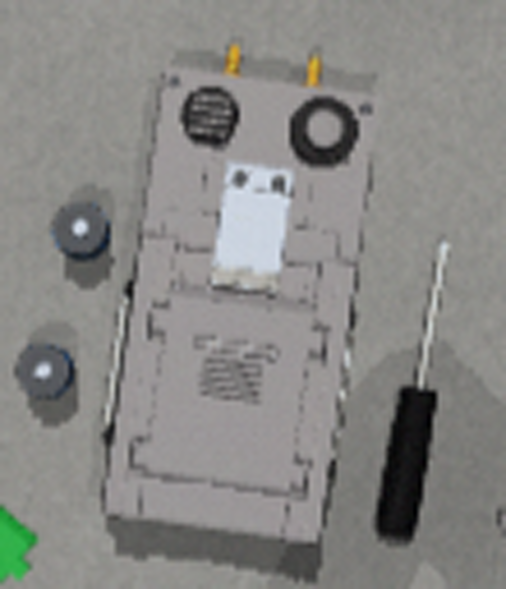

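drive_tool(
  targets=[
    [1, -20, 17, 0, 0],
    [1, -60, 53, 0, 4],
    [1, -100, 88, 0, 8],
    [1, -140, 123, 0, 12],
    [1, -180, 159, 0, 16],
    [1, -220, 194, 0, 20],
    [1, -260, 229, 0, 24],
    [1, -300, 264, 0, 28],
    [1, -340, 300, 0, 32],
    [1, -380, 335, 0, 34],
    [1, -415, 366, 10, 34],
    [1, -440, 388, 25, 34],
  ],
)

```text
clock: 1.35
position: [495.8, -24.8, 211.3]
ee_rot: [0.064, 0.998, 0.0, 0.002]
contact_force: [2.0, -0.9, 0.1]
gripper_width: -0.3
grasp_force: 0.0
```

drive_tool(
  targets=[
    [1, 0, 0, 0, 0],
    [1, 0, 0, 0, 0],
    [1, 0, 0, 0, 0],
  ],
)

```text
clock: 1.65
position: [494.4, -27.7, 210.3]
ee_rot: [0.065, 0.998, -0.0, -0.0]
contact_force: [-0.1, -0.5, 1.1]
gripper_width: 0.5
grasp_force: 0.0
```

```bash
python3 - <<'E'
from h import *
import pickle
s=arm.read_state();im=arm.get_image('wrist');print(s['position'],R.from_quat(s['ee_rot']).as_matrix().round(4).tolist(),s['clock'],s['contact_force'])
cv2.imwrite('pics/w1.png',im);pickle.dump(s,open('w1.pkl','wb'))
E
```

```text
[494.36640621 -27.72009795 210.34591599] [[-0.9915, 0.1298, -0.0003], [0.1298, 0.9915, -0.0002], [0.0002, -0.0002, -1.0]] 1.65 [-0.14144154 -0.53015304  1.10564177]
```

View pics/w1.png

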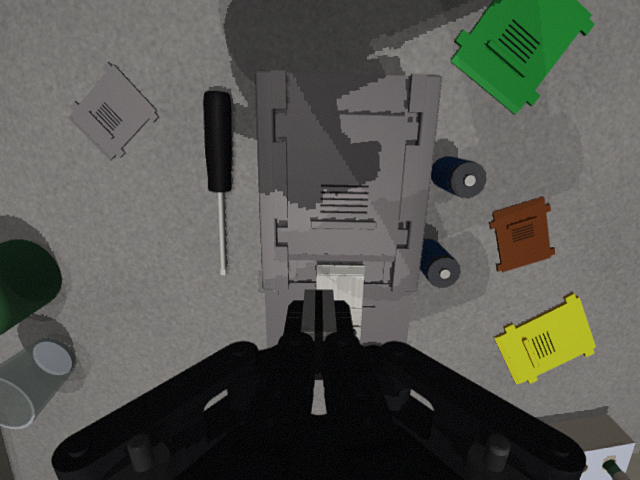

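The wrist view shows the hatch with its rear edge near row 112, the ledge line near row 222 (columns 312-375) and the nose near row 255. The leaf lip is at row 265, columns 317-364. I'll zoom in for accurate points.

```bash
python3 - <<'E'
import cv2
im=cv2.imread('pics/w1.png')[90:290,250:450]
im=cv2.convertScaleAbs(im,alpha=1.5)
c=cv2.resize(im,None,fx=3,fy=3,interpolation=cv2.INTER_CUBIC)
for i in range(0,200,20):
    cv2.putText(c,str(250+i),(i*3,8),0,.3,(0,255,255));cv2.putText(c,str(90+i),(0,i*3+4),0,.3,(0,255,255))
    cv2.line(c,(i*3,10),(i*3,16),(0,255,255));cv2.line(c,(22,i*3),(28,i*3),(0,255,255))
cv2.imwrite('pics/w1c.png',c)
E
```

```text
(no output)
```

View pics/w1c.png

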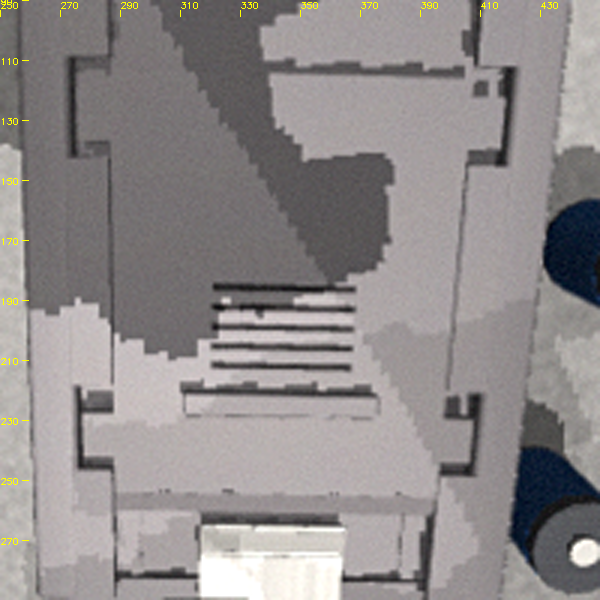

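The crop shows the ledge top's rear edge at row 220.5 (columns 311-376) and the nose at row 254-259. The lip end is at row 264.5 (columns 317-364.5), and the hatch's rear edge is at about row 113.5.

```bash
python3 - <<'E'
from h import *
import pickle
s=pickle.load(open('w1.pkl','rb'));e=ext('wrist',s);t=ext('top')
L=onz(e,[(317,264.7),(364.7,264.7)],102);print('lip',L,np.linalg.norm(L[1]-L[0]))
G=onz(e,[(311,220.7),(376,221.5)],108);print('ledge',G,np.linalg.norm(G[1]-G[0]))
def yaw(a,b): v=b-a; return np.degrees(np.arctan2(v[1],v[0]))-90
print('yaw lip',yaw(*L),'ledge',yaw(*G))
# notch corners / lips edges on z=102: left lip edge & right lip edge
A=onz(e,[(287,150),(287,210)],102);B=onz(e,[(405.5,150),(400,210)],102)
print('lips',A,B,[np.degrees(np.arctan2(*(a[0]-a[1])[1::-1])) if 0 else np.degrees(np.arctan2(a[1][1]-a[0][1],a[1][0]-a[0][0])) for a in(A,B)])
f=4.6;q=lambda u,v:((u+.5)/f-.5+290,(v+.5)/f-.5+180)
S=onz(t,[q(324,131)],108)[0];I=onz(t,[q(210,116)],104)[0];print('start,intake',S,I)
# top-view lip, ledge
print('top lip',onz(t,[q(245,280)],102),'hatch rear',onz(t,[q(218,480)],103), 'wrist rear',onz(e,[(345,113.5)],103))
yw=np.radians(-7.4);X=np.array([np.cos(yw),np.sin(yw),0]);Y=np.array([-X[1],X[0],0])
lm=L.mean(0);print('origin from lip',lm-39*X,'from start',S-138*X+34*Y)
print('ledge rel lip in x,y',(G.mean(0)-lm)@X,(G.mean(0)-lm)@Y)
T=R.from_quat(s['ee_rot']).as_matrix();print('tool yaw', np.degrees(np.arctan2(T[1,0],T[0,0])))
E
```

```text
lip [[516.76373728 -32.40104934 102.        ]
 [521.76425141   5.77128073 102.        ]] 38.49846652806335
ledge [[478.17909727 -31.83512438 108.        ]
 [485.12175536  16.70751556 108.        ]] 49.03660259530069
yaw lip -7.4631583145928175 ledge -8.139350337220094
lips [[424.98889637 -42.20290913 102.        ]
 [469.01391708 -49.21701993 102.        ]] [[435.931156    43.0907741  102.        ]
 [480.14671434  36.54877349 102.        ]] [np.float64(-9.05234075982422), np.float64(-8.416250998024356)]
start,intake [614.5551457  -61.55852079 108.        ] [624.66428963   5.79964628 104.        ]
top lip [[526.9784753  -13.91097014 102.        ]] hatch rear [[409.00744418   3.40946899 103.        ]] wrist rear [[405.56323707   2.05168078 103.        ]]
origin from lip [480.58881901  -8.29185604 102.        ] from start [482.08357558 -10.06790894 108.        ]
ledge rel lip in x,y -38.04100449610035 0.8587181526926662
tool yaw 172.54380963010587
```

drive_tool(
  targets=[
    [1, 15, 9, 0, 0.5],
    [1, 29, 18.5, 20, 0.5],
    [1, 29, 18.5, 50, 0.5],
    [1, 29, 18.5, 75, 0.5],
    [1, 29, 18.5, 92, 0.5],
    [1, 29, 18.5, 92, 0.5],
    [1, 29, 18.5, 92, 0.5],
  ],
)

```text
clock: 2.4
position: [468.7, -5.9, 119.0]
ee_rot: [0.07, 0.998, -0.0, 0.0]
contact_force: [0.2, -0.2, 0.3]
gripper_width: 0.2
grasp_force: 0.0
```

```bash
python3 - <<'E'
from h import *
import pickle
s=arm.read_state();im=arm.get_image('wrist');print(s['position'],s['contact_force'])
T=R.from_quat(s['ee_rot']).as_matrix();print('tool yaw', np.degrees(np.arctan2(T[1,0],T[0,0])))
e=ext('wrist',s);print('tcp px',proj(e,[s['position']]))
cv2.imwrite('pics/w2.png',cv2.resize(cv2.convertScaleAbs(im[120:400,200:480],alpha=1.6),None,fx=2.1,fy=2.1));pickle.dump(s,open('w2.pkl','wb'))
E
```

```text
[468.67637596  -5.90915202 119.00972758] [ 0.23161387 -0.21367047  0.3432531 ]
tool yaw 171.99494853018138
tcp px [[319.53779399 308.33864905]]
```

View pics/w2.png

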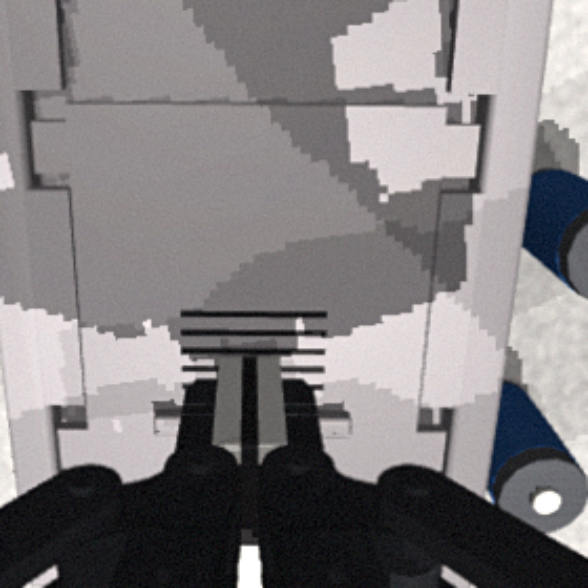

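The fingertip is at crop (250,355), centred on the ledge (columns 153-350), and sits just behind it over the pad. Pressing down now.

drive_tool(
  targets=[
    [1, 0, 0, 8, 0],
    [1, 0, 0, 13, 0],
    [1, 0, 0, 16, 0],
    [1, 0, 0, 18, 0],
    [1, 0, 0, 20, 0],
    [1, 0, 0, 22, 0],
    [1, 0, 0, 22, 0],
    [1, 0, 0, 22, 0],
  ],
)

```text
clock: 3.25
position: [468.5, -5.1, 97.4]
ee_rot: [0.069, 0.998, -0.0, 0.0]
contact_force: [-3.5, 0.1, 8.3]
gripper_width: 0.2
grasp_force: 4.8
```

drive_tool(
  targets=[
    [1, 0, 0, 1, 0],
    [1, 0, 0, 2, 0],
    [1, 0, 0, 3, 0],
    [1, 0, 0, 4, 0],
    [1, 0, 0, 4, 0],
  ],
)

```text
clock: 3.75
position: [469.3, -5.2, 96.0]
ee_rot: [0.068, 0.998, -0.0, 0.001]
contact_force: [-8.0, -0.1, 25.3]
gripper_width: -0.1
grasp_force: 12.9
```

drive_tool(
  targets=[
    [1, -1, 0, 0, 0],
    [1, -2.5, 0, 0, 0],
    [1, -4, 0, 0, 0],
    [1, -6, 0, 0, 0],
    [1, -8, 0, 0, 0],
    [1, -10, 0, 0, 0],
    [1, -10, 0, 0, 0],
  ],
)

```text
clock: 4.45
position: [479.7, -6.4, 96.0]
ee_rot: [0.068, 0.998, -0.0, 0.002]
contact_force: [-6.9, 1.3, 23.2]
gripper_width: 0.3
grasp_force: 11.8
```

drive_tool(
  targets=[
    [1, -2, 0, 0, 0],
    [1, -4, 0, 0, 0],
    [1, -6, 0, 0, 0],
    [1, -8, 0, 0, 0],
    [1, -10, 0, 0, 0],
    [1, -10, 0, 0, 0],
  ],
)

```text
clock: 5.05
position: [487.1, -8.1, 96.0]
ee_rot: [0.068, 0.998, -0.001, -0.001]
contact_force: [-12.1, 1.6, 28.5]
gripper_width: -0.1
grasp_force: 14.6
```

drive_tool(
  targets=[
    [1, -2, 0, 0, 0],
    [1, -4, 0, 0, 0],
    [1, -6, 0, 0, 0],
    [1, -6, 0, 0, 0],
  ],
)

```text
clock: 5.45
position: [492.5, -9.0, 95.9]
ee_rot: [0.068, 0.998, -0.001, -0.001]
contact_force: [-14.2, 3.0, 29.2]
gripper_width: -0.1
grasp_force: 15.0
```

drive_tool(
  targets=[
    [1, -1.5, 0, 0, 0],
    [1, -3, 0, 0, 0],
    [1, -4.5, 0, 0, 0],
    [1, -4.5, 0, 0, 0],
  ],
)

```text
clock: 5.85
position: [495.1, -9.3, 95.9]
ee_rot: [0.069, 0.998, -0.001, -0.003]
contact_force: [-17.6, 6.8, 34.8]
gripper_width: -0.2
grasp_force: 18.3
```

drive_tool(
  targets=[
    [1, -1.5, 0, -0.5, 0],
    [1, -3, 0, -0.5, 0],
    [1, -4, 0, -0.5, 0],
    [1, -4, 0, -0.5, 0],
    [1, -4, 0, -0.5, 0],
  ],
)

```text
clock: 6.35
position: [495.3, -9.5, 95.9]
ee_rot: [0.069, 0.998, -0.001, -0.007]
contact_force: [-26.4, 12.0, 39.5]
gripper_width: -0.1
grasp_force: 24.9
```

```bash
python3 - <<'E'
from h import *
im=arm.get_image('wrist');s=arm.read_state();print(s['position'],s['contact_force'])
cv2.imwrite('pics/w3.png',cv2.resize(cv2.convertScaleAbs(im[80:400,180:500],alpha=1.6),None,fx=1.85,fy=1.85))
E
```

```text
[495.32119697  -9.49297225  95.92148735] [-26.26127888  11.98459889  39.3918601 ]
```

View pics/w3.png

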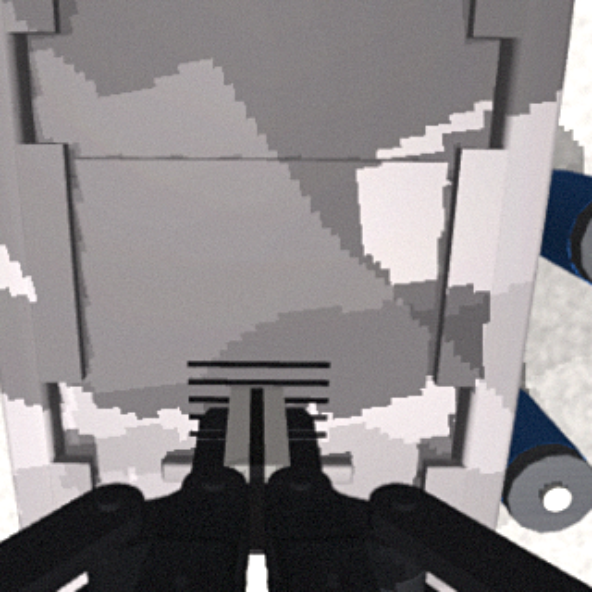

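The finger is firmly stopped: it moved only 0.2 mm for 4 mm commanded. The tabs are under the lips and the rear edge (crop row 157) is past the notch. Next I ease off the push, then lift.

drive_tool(
  targets=[
    [1, 2, 0, 0, 0],
    [1, 4, 0, 0, 0],
    [1, 4, 0, -3, 0],
    [1, 4, 0, -6, 0],
    [1, 4, 0, -10, 0],
    [1, 4, 0, -16, 0],
    [1, 4, 0, -30, 0],
    [1, 4, 0, -60, 0],
    [1, 4, 0, -70, 0],
    [1, 4, 0, -70, 0],
    [1, 4, 0, -70, 0],
  ],
)

```text
clock: 7.5
position: [498.3, -9.2, 162.2]
ee_rot: [0.069, 0.998, 0.0, -0.0]
contact_force: [-0.6, 0.9, -0.3]
gripper_width: -0.1
grasp_force: 0.0
```

```bash
python3 - <<'E'
from h import *
import pickle
s=arm.read_state();im=arm.get_image('wrist');print(s['position'],s['contact_force'])
pickle.dump(s,open('w4.pkl','wb'));cv2.imwrite('pics/w4.png',im)
c=cv2.resize(cv2.convertScaleAbs(im[130:370,200:440],alpha=1.5),None,fx=2.5,fy=2.5,interpolation=cv2.INTER_CUBIC)
for i in range(0,240,20):
    cv2.putText(c,str(200+i),(int(i*2.5),8),0,.3,(0,255,255));cv2.putText(c,str(130+i),(0,int(i*2.5)+4),0,.3,(0,255,255))
    cv2.line(c,(22,int(i*2.5)),(28,int(i*2.5)),(0,255,255))
cv2.imwrite('pics/w4c.png',c)
E
```

```text
[498.29816502  -9.24730592 162.2170769 ] [-0.5751366   0.91325087 -0.33997607]
```

View pics/w4c.png

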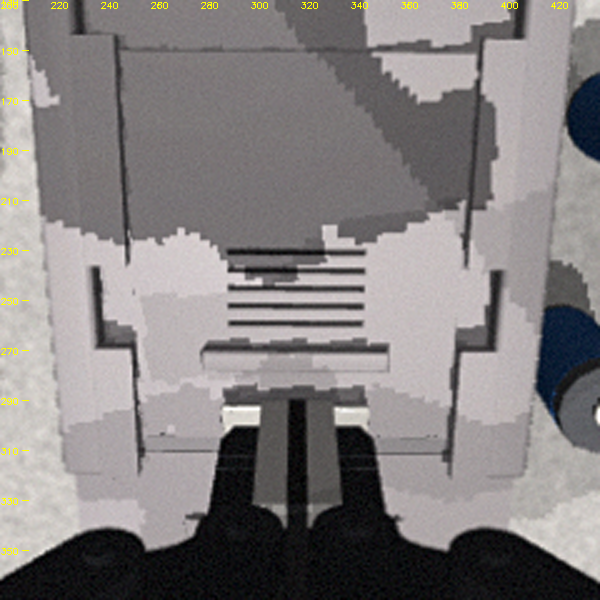

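The view shows the ledge top's rear edge at row 268.5, the leaf lip over the hatch at row 292.5 and the hatch's rear edge at row 149. I'll check the distances and work out the button offset.

```bash
python3 - <<'E'
from h import *
import pickle
s=pickle.load(open('w4.pkl','rb'));e=ext('wrist',s)
a=np.radians(-8);X=np.array([np.cos(a),np.sin(a),0]);Y=np.array([-X[1],X[0],0])
G=onz(e,[(277,269),(351.5,268.5)],102).mean(0);L=onz(e,[(285,292.5),(343,292.5)],103.5).mean(0);r=onz(e,[(310,149.5)],98)[0]
print('lip-ledge',(L-G)@X,'ledge-rear',(G-r)@X,G,L)
L0=np.array([519.26,-13.3,0]);St=L0+(138-39)*X-34*Y;print('start from lip',St)
# grey button blob centre in top view (hatch-independent)
print('from ledge home',G-23*X+138*X-34*Y)
T=R.from_quat(s['ee_rot']).as_matrix()
for P in (St,np.array([614.5,-61.6,0])):print(T.T@(np.r_[P[:2],108]-s['position']))
E
```

```text
lip-ledge 16.52654158685848 ledge-rear 75.29802529752627 [503.31698316 -13.25348705 102.        ] [519.65620823 -15.74196172 103.5       ]
start from lip [612.56465337 -60.74725133   0.        ]
from ledge home [612.46592563 -62.92750799 102.        ]
[-120.31598541  -35.2136458    54.15375305]
[-122.35068153  -35.79049711   54.15268695]
```

The lip-to-ledge distance is 16.5 mm against 16 mm when home, so the hatch is home. Three estimates put the button at (613,-61.5). Moving over it.

drive_tool(
  targets=[
    [1, -30, -9, 0, 0],
    [1, -70, -20, 0, 0],
    [1, -105, -31, 0, 0],
    [1, -121, -35.5, 10, 0],
    [1, -121, -35.5, 30, 0],
    [1, -121, -35.5, 45, 0],
    [1, -121, -35.5, 48, 0],
    [1, -121, -35.5, 48, 0],
  ],
)

```text
clock: 8.35
position: [612.7, -61.3, 113.4]
ee_rot: [0.069, 0.998, -0.0, -0.002]
contact_force: [-0.1, -0.2, -0.0]
gripper_width: 0.0
grasp_force: 0.0
```

drive_tool(
  targets=[
    [1, 0, 0, 3, 0],
    [1, 0, 0, 6, 0],
    [1, 0, 0, 8, 0],
    [1, 0, 0, 10, 0],
    [1, 0, 0, 11, 0],
    [1, 0, 0, 12, 0],
    [1, 0, 0, 12, 0],
  ],
)

```text
clock: 9.05
position: [614.2, -61.0, 106.9]
ee_rot: [0.068, 0.998, -0.0, 0.002]
contact_force: [-5.5, 1.9, 16.0]
gripper_width: -0.2
grasp_force: 8.4
```

It stopped at z 106.9 with 16 N, so the finger is probably catching the collar. I'll lift, move ahead and look at the button properly.

drive_tool(
  targets=[
    [1, 0, 0, -5, 0],
    [1, 0, 0, -30, 0],
    [1, 0, 0, -60, 0],
    [1, -30, 0, -60, 0],
    [1, -60, 0, -60, 0],
    [1, -75, 0, -60, 0],
    [1, -75, 0, -60, 0],
    [1, -75, 0, -60, 0],
  ],
)

```text
clock: 9.85
position: [687.1, -71.4, 161.9]
ee_rot: [0.069, 0.998, 0.0, -0.001]
contact_force: [0.1, 0.2, -1.0]
gripper_width: 0.2
grasp_force: 0.0
```

```bash
python3 - <<'E'
from h import *
import pickle
s=arm.read_state();im=arm.get_image('wrist');print(s['position'],s['contact_force'])
pickle.dump(s,open('w5.pkl','wb'));cv2.imwrite('pics/w5.png',im)
e=ext('wrist',s);u,v=proj(e,[[613,-61.5,108]])[0].astype(int);print(u,v)
x0,y0=u-90,v-90
c=cv2.resize(cv2.convertScaleAbs(im[y0:y0+150,x0:x0+180],alpha=1.5),None,fx=4,fy=4,interpolation=cv2.INTER_CUBIC)
for i in range(0,180,20):
    cv2.putText(c,str(x0+i),(i*4,8),0,.3,(0,255,255));cv2.putText(c,str(y0+i),(0,i*4+4),0,.3,(0,255,255))
cv2.imwrite('pics/w5c.png',c)
E
```

```text
[687.12086404 -71.38844914 161.87465538] [ 0.08419317  0.15560771 -1.02191879]
318 141
```

View pics/w5c.png

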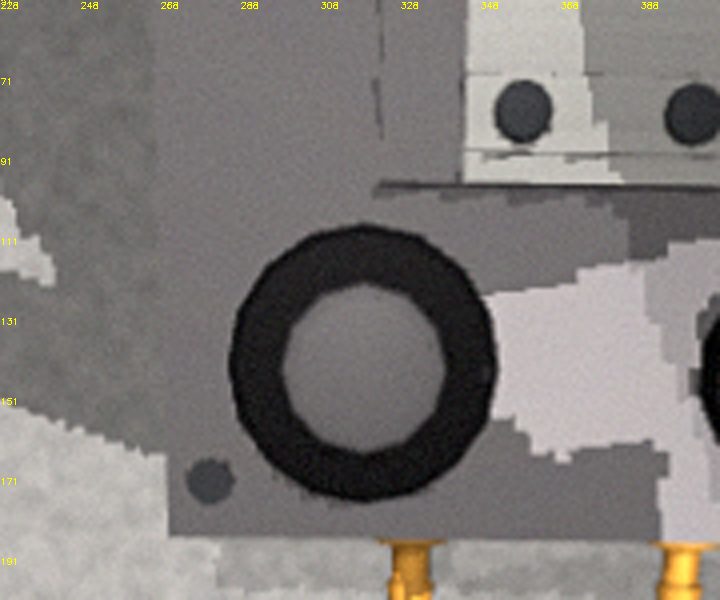

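The button's centre is at px (319,143), about 2 px from where I expected, and the collar is about 39 mm across. I'll compute the exact offset.

```bash
python3 - <<'E'
from h import *
import pickle
s=pickle.load(open('w5.pkl','rb'));e=ext('wrist',s)
im=cv2.imread('pics/w5.png');g=im.max(2)
m=((g<45)*255).astype(np.uint8)[90:190,270:370]
cs,h=cv2.findContours(m,cv2.RETR_CCOMP,cv2.CHAIN_APPROX_NONE)
T=R.from_quat(s['ee_rot']).as_matrix()
for c in cs:
    if cv2.contourArea(c)>500:
        el=cv2.fitEllipse(c);uv=np.array(el[0])+[270,90];P=onz(e,[uv],108)[0]
        print(el,uv,P,T.T@(P-s['position']))
E
```

```text
((48.263099670410156, 51.54427719116211), (65.93807220458984, 68.47468566894531), 1.0603435039520264) [318.26309967 141.54427719] [612.96260716 -61.69763506 108.        ] [74.69357148 -0.65503586 54.00258087]
((48.45626449584961, 52.52749252319336), (40.82190704345703, 42.275604248046875), 177.3893585205078) [318.4562645  142.52749252] [613.50794555 -61.6640369  108.        ] [74.15811416 -0.5463739  54.00166695]
```

drive_tool(
  targets=[
    [1, 30, 0, 0, 0],
    [1, 65, -0.5, 0, 0],
    [1, 74.5, -0.5, 10, 0],
    [1, 74.5, -0.5, 35, 0],
    [1, 74.5, -0.5, 47, 0],
    [1, 74.5, -0.5, 52, 0],
    [1, 74.5, -0.5, 52, 0],
    [1, 74.5, -0.5, 55, 0],
    [1, 74.5, -0.5, 55, 0],
    [1, 74.5, -0.5, 55, 0],
  ],
)

```text
clock: 10.9
position: [614.6, -61.8, 108.7]
ee_rot: [0.069, 0.998, -0.0, 0.001]
contact_force: [-2.2, -0.7, 4.2]
gripper_width: 0.4
grasp_force: 1.9
```

```bash
python3 - <<'E'
from h import *
s=arm.read_state();print(s['position'],s['contact_force'],s['wrist_torque'])
E
```

```text
[614.55116395 -61.76753708 108.67502145] [-2.19722416 -0.74860197  4.16520611] [-0.08521363  0.43869852 -0.04313197]
```

drive_tool(
  targets=[
    [1, 0, 0, 1, 0],
    [1, 0, 0, 2, 0],
    [1, 0, 0, 2, 0],
  ],
)

```text
clock: 11.2
position: [614.5, -61.8, 107.1]
ee_rot: [0.069, 0.998, -0.0, 0.001]
contact_force: [-2.2, 0.3, 7.6]
gripper_width: -0.2
grasp_force: 3.9
```

drive_tool(
  targets=[
    [1, 0, 0, 2, 0],
    [1, 0, 0, 4, 0],
    [1, 0, 0, 4, 0],
  ],
)

```text
clock: 11.5
position: [614.7, -61.8, 106.8]
ee_rot: [0.068, 0.998, -0.001, 0.002]
contact_force: [-8.8, 1.3, 23.1]
gripper_width: -0.1
grasp_force: 11.6
```

```bash
python3 - <<'E'
from h import *
s=arm.read_state();print(s['position'],s['contact_force'],s['wrist_torque'])
E
```

```text
[614.66687043 -61.80759803 106.77750373] [-8.77443825  1.30613142 23.13730262] [0.53860043 2.58747133 0.04644737]
```

drive_tool(
  targets=[
    [1, 0, 0, -5, 0],
    [1, 0, 0, -10, 0],
    [1, 0, 0, -12, 0],
    [1, 0, 0, -12, 0],
    [1, 0, 0, -12, 0],
  ],
)

```text
clock: 12.0
position: [613.6, -61.6, 112.8]
ee_rot: [0.069, 0.998, 0.0, -0.001]
contact_force: [-0.8, 0.5, -0.1]
gripper_width: -0.1
grasp_force: 0.0
```

drive_tool(
  targets=[
    [1, 0, 0, 1, 0],
    [1, 0, 0, 1, 0],
    [1, 0, 0, 1, 0],
    [1, 0, 0, 1, 0],
  ],
)

```text
clock: 12.4
position: [613.8, -61.7, 112.6]
ee_rot: [0.069, 0.998, -0.0, -0.0]
contact_force: [-0.5, 0.3, 0.3]
gripper_width: 0.3
grasp_force: 0.0
```

drive_tool(
  targets=[
    [1, 0, 0, 1, 0],
    [1, 0, 0, 1, 0],
    [1, 0, 0, 1, 0],
    [1, 0, 0, 1, 0],
  ],
)

```text
clock: 12.8
position: [614.0, -61.7, 112.0]
ee_rot: [0.069, 0.998, 0.0, 0.0]
contact_force: [-1.5, -0.2, 1.4]
gripper_width: 0.0
grasp_force: 0.7
```

drive_tool(
  targets=[
    [1, 0, 0, 1, 0],
    [1, 0, 0, 1, 0],
    [1, 0, 0, 1, 0],
    [1, 0, 0, 1, 0],
  ],
)

```text
clock: 13.2
position: [614.0, -61.7, 110.9]
ee_rot: [0.069, 0.998, -0.0, 0.0]
contact_force: [-1.2, -1.1, 1.9]
gripper_width: 0.1
grasp_force: 1.1
```

drive_tool(
  targets=[
    [1, 0, 0, 1, 0],
    [1, 0, 0, 1, 0],
    [1, 0, 0, 1, 0],
    [1, 0, 0, 1, 0],
  ],
)

```text
clock: 13.6
position: [614.0, -61.7, 109.9]
ee_rot: [0.069, 0.998, 0.0, 0.0]
contact_force: [-1.0, 1.0, 3.3]
gripper_width: -0.0
grasp_force: 1.4
```

drive_tool(
  targets=[
    [1, 0, 0, 1, 0],
    [1, 0, 0, 1, 0],
    [1, 0, 0, 1, 0],
    [1, 0, 0, 1, 0],
  ],
)

```text
clock: 14.0
position: [614.0, -61.7, 108.9]
ee_rot: [0.069, 0.998, 0.0, 0.0]
contact_force: [-0.8, 1.0, 4.0]
gripper_width: -0.1
grasp_force: 1.8
```

drive_tool(
  targets=[
    [1, 0, 0, 1, 0],
    [1, 0, 0, 1, 0],
    [1, 0, 0, 1, 0],
    [1, 0, 0, 1, 0],
  ],
)

```text
clock: 14.4
position: [614.0, -61.7, 107.9]
ee_rot: [0.069, 0.998, -0.0, 0.0]
contact_force: [-0.8, 0.0, 4.5]
gripper_width: 0.2
grasp_force: 2.1
```

Contact starts at z≈112 and the force grows about 0.9 N/mm, with a hard stop at 106.8. That is the button's 5 mm travel. One more full press and hold, then retreat.

drive_tool(
  targets=[
    [1, 0, 0, 1, 0],
    [1, 0, 0, 2, 0],
    [1, 0, 0, 3, 0],
    [1, 0, 0, 4, 0],
    [1, 0, 0, 4, 0],
    [1, 0, 0, 4, 0],
  ],
)

```text
clock: 15.0
position: [614.1, -61.7, 106.9]
ee_rot: [0.069, 0.998, -0.0, 0.001]
contact_force: [-5.8, 1.9, 16.8]
gripper_width: 0.2
grasp_force: 8.6
```

drive_tool(
  targets=[
    [1, 0, 0, -4, 0],
    [1, 0, 0, -10, 0],
    [1, 0, 0, -30, 0],
    [1, 0, 0, -60, 0],
    [1, 0, 0, -60, 0],
    [1, -40, 0, -60, 0],
    [1, -70, 0, -60, 0],
    [1, -85, 0, -60, 0],
    [1, -85, 0, -60, 0],
    [1, -85, 0, -60, 0],
    [1, -85, 0, -60, 0],
  ],
)

```text
clock: 16.1
position: [697.0, -73.3, 163.1]
ee_rot: [0.069, 0.998, 0.0, -0.001]
contact_force: [-0.1, 0.6, 0.6]
gripper_width: -0.1
grasp_force: 0.0
```

```bash
python3 - <<'E'
from h import *
s=arm.read_state();im=arm.get_image('wrist');print(s['position'],s['contact_force'],s['clock'])
e=ext('wrist',s);x0,y0=210,0
L=proj(e,[[519.6,-15.7,103.5],[503.3,-13.2,102]]);print(L)
cv2.imwrite('pics/w6.png',cv2.resize(im[0:220,180:460],None,fx=2.7,fy=2.7,interpolation=cv2.INTER_CUBIC))
E
```

```text
[697.03449242 -73.27325798 163.0872218 ] [-0.05079713  0.61177066  0.60957819] 16.1
[[ 384.5759458   -80.21057256]
 [ 385.59772876 -115.34096563]]
```

View pics/w6.png

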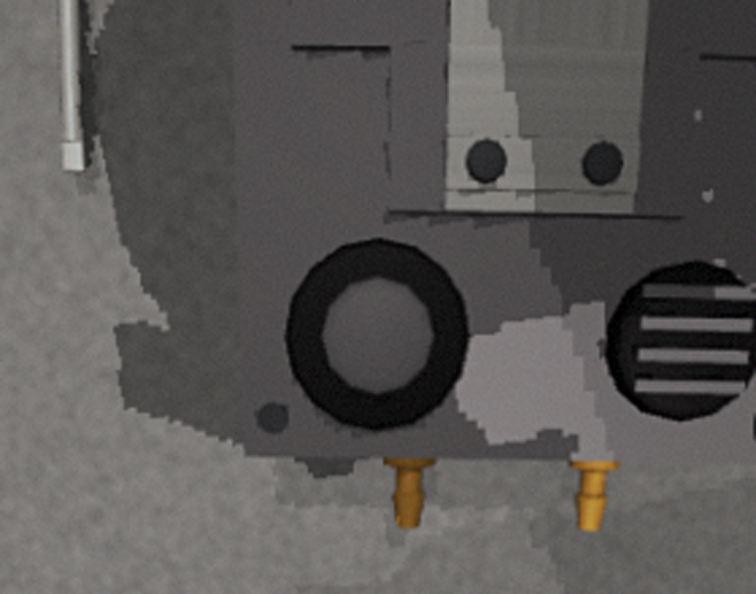

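The button is back up at crop (377,335) and the arm is clear. The hatch was measured home (lip-to-ledge 16.5 mm) and hasn't been touched since. Handing in.

```bash
python3 -c "
from bench import arm
print(arm.job_done())"
```

```text
the job is handed in; nothing more can be done
None
```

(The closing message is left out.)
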